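# Dump spent culture dishes from a drop-bottom hopper and relatch its floor

## Task

Empty the discard hopper into the autoclave tray below it: push its spring latch aside so that the hinged floor drops and all six culture dishes fall into the tray. Then swing the floor back up by its handle until the latch snaps in again, without forcing it further and crushing the rubber seal above it, and let go. Leave the things standing around where they are.

Things in the scene. Friction and masses are not known exactly. Their poses are not given: they have to be found in the camera images.
- hopper: Stainless drop-bottom hopper on a tube stand, fixed. Origin: on the bench under its throat's middle; x to its back, y to its left seen from the front, z up. Throat 148 x 148 mm, z 217-275 mm, front face x = -74 mm, flaring above. Legs at y = +-136 mm, x = -45 and +85 mm; nothing stands in front. Floor lever, handle and latch are on the front face; steel lever bar at x = -88 to -94 mm.
- rim_front (a point): Middle of the flared mouth's front edge (hopper x = -142 mm, z = 325 mm; the edge runs 244 mm across). The front sheet slopes from the throat up to it and overhangs latch and handle: a hand must come in under it, slanting forward and down, 30 to 45 degrees from vertical. Sides of the mouth at y = +-122 mm, back at x = +100 mm.
- drop_floor (a joint): Hinge of the floor plate, rad: 0 = shut, hanging on the latch; grows as it drops; 1.1 = open (stop). Can be raised past shut; at -0.03 it meets the rubber seal, which yields 1 mm at the handle per 3.5 N and is crushed past -0.07. Axis along the hopper's x on its left side; the 150 mm plate reaches from there to the right. Lever and handle are one piece with it. Falls open by its weight (0.32 kg) when unlatched and stays hanging open.
- floor_hinge (a point): Centre of the handle's circular path (radius 125 mm): the point of the floor's hinge axis (along hopper x) at hopper x = -125 mm, y = +76 mm, z = 207 mm. Its axes turn with the floor.
- floor_handle (a point): Middle of the black round handle, 18 mm thick, 50 mm long, sticking out along the hopper's -x (x = -98 to -148 mm). Shut: hopper y = -49, z = 207 mm; fully open: y = +19, z = 96 mm, moving on an arc about floor_hinge. Can be held between fingers at its left and right and led along the arc; it revolves freely on its spindle. Site axes turn with the floor.
- latch (a joint): Swing of the spring hook, rad: 0 = engaged, grows (to 0.5, stop) as its lower end is pushed to the hopper's left (+y). The hook's nose holds a striker pin on the lever, 62 mm from the floor's hinge, which drops off at about 0.2. About 5 N at the thumb pin frees it. Raising the lever shoves the sloped nose aside; at shut (0.02 to -0.02) the hook snaps back. Lift at the handle: 2 N before the nose, 5 N over it.
- latch_pivot (a point): Pivot of the hook on the hopper's front, at hopper y = +14 mm, z = 255 mm; the hook swings about the hopper's x through it.
- latch_pin (a point): Middle of the hook's black thumb pin, 10 mm thick (head 14 mm), sticking out along the hopper's -x from x = -104 to -141 mm, 44 mm below the pivot. Engaged: hopper y = +26, z = 211 mm, 75 mm left of the shut handle. Push it to the left from its right side: free space there in front of x = -112 mm (end of the striker pin), and the falling lever passes behind and below.
- tray: Open stainless autoclave tray 250 x 240 mm, 58 mm high, 3 mm sheet, fixed under the hopper. Origin: centre of its underside; x, y as the hopper.
- dish1: Closed spent culture dish, 60 mm across, 15 mm high. Origin: centre of its underside. Starts on the hopper's floor (four side by side, two more on top).
- dish2: Closed spent culture dish, 60 mm across, 15 mm high. Origin: centre of its underside. Starts on the hopper's floor (four side by side, two more on top).
- dish3: Closed spent culture dish, 60 mm across, 15 mm high. Origin: centre of its underside. Starts on the hopper's floor (four side by side, two more on top).
- dish4: Closed spent culture dish, 60 mm across, 15 mm high. Origin: centre of its underside. Starts on the hopper's floor (four side by side, two more on top).
- dish5: Closed spent culture dish, 60 mm across, 15 mm high. Origin: centre of its underside. Starts on the hopper's floor (four side by side, two more on top).
- dish6: Closed spent culture dish, 60 mm across, 15 mm high. Origin: centre of its underside. Starts on the hopper's floor (four side by side, two more on top).
- media_bottle: Screw-capped bottle, 56 mm across, 107 mm high, standing nearby; not part of the job. Origin: centre of its underside.
- beaker: Small clear beaker, 48 mm across, 57 mm high, standing nearby; not part of the job. Origin: centre of its underside.
- timer: Small white bench timer, 33 x 52 x 47 mm, standing nearby; not part of the job. Origin: centre of its underside.
- marker: Marker pen, 134 mm long, 13 mm thick, lying in front of the hopper; not part of the job. Origin: centre of its underside.
There are look-alikes about, which are no part of the job. Leave any turquoise look-alike of the dish6 alone.

How it is judged:
By the outcome, as a careful person would: the job done as asked, in the order asked, and still so for the second after the job is handed in, with the robot touching nothing.
It also fails if it takes over 64 s, if anything falls off the work surface, if the arm or the gripper's body presses on something with over 40 N, if the wrist force passes 120 N, or if a joint passes its speed limit or range.

## Robot

A 6-joint arm with a two-finger parallel gripper is mounted at the origin on a cart in front of the work surface, level with it; the furniture and walls round the work are solid. World frame = base frame: x ahead of the robot, y to its left, z up, the work surface at z = 0. Lengths are in mm, angles in degrees, forces in N, time in s.
With the tool pointing down it reaches from about 325 to 850 mm from the base axis. Payload 15.5 kg.
Tool frame: the origin (TCP) lies midway between the tips of the shut fingers; the grasp point (between the pads) lies 19 mm behind it (bot.grasp_offset is the distance from the TCP to the grasp point, in mm); z points along the fingers, y is the direction in which the jaws open and shut (so a half turn about z gives the same grasp; the last joint's range is limited). The gripper opens to 91 mm and grips with 3 to 60 N. Pads are 32 mm wide; open, the fingers measure 118 mm over their backs; the gripper's body (76 mm by 178 mm) begins 60 mm behind the grasp point.
Start: joints at [-77.722, 28.281, 77.091, -0, 74.628, -5.472], TCP at [190.544, -595.247, 213.915] pointing down, gripper open.
Joint ranges: [-166.48, 166.48], [-47.26, 123.95], [12.59, 153.08], [-70.14, 250.14], [6.76, 159.57], [-176.63, 176.63]. Speed limits (degrees/s): [108.29, 108.29, 147.25, 172.46, 172.46, 172.46].

## Interface

Orientations are given as a 3x3 rotation matrix whose columns are the frame's x, y, z axes.
In Python, from cell import get_obs, vision, workorder, bot gives the robot as it stands.
- The arm moves only by the tool play_rows, never from a script. Its argument "targets" is a list of rows, each a list of 7 numbers: the shift along the tool's x, y, z in m, then the turn, a rotation vector about the tool's x, y, z in rad, then the closure, from 0 (fully open) to 1 (shut). A call has 1 to 12 rows; each row shifts and turns the commanded pose from where the row before left it, along the tool's axes as they then stand; what a row does not reach is not made up. A row lasts 1/8 s, in which the tool goes at most 62.5 mm and 10.7 degrees, less where a joint would pass 70% of its speed; a pose out of reach is approached as far as the arm can. A call is refused whole if a number of a shift passes 0.0625 or a number of a turn 0.188, either way. A call with a gripper value outside its range is refused whole. The fingers move at their own pace and stop on an object; "grip_force" is the grip in N (left out, the last holds). Time passes only in rows, so rows that do not move let the fingers close. It gives the time, the measured TCP pose, the force and the opening at its end, in the units of the state.
- get_obs(): the state, without advancing time (a new reading comes with each control period).
- vision.snapshot(name): name is "side" or "top"; returns the picture (420x560x3 uint8, red, green, blue); there is no depth.
- vision.camera_info(name): a dict with "intrinsics" (3x3 intrinsics, pixels), "dist" ([k1, k2, p1, p2, k3] as OpenCV has them; the pictures are not rectified), "eye" and "orientation" of the camera in the world. Camera axes: x right, y up, looking along -z (the intrinsics and any distortion apply to the point x, -y, -z); pixel columns grow to the right and rows downward; lengths in mm; the calibration is good to about 2 mm. A picture is of the moment at which its call begins. camera_info takes no time and is no camera call.
- workorder.close_job(): hands the job in, once; it reports no verdict.
The state is a dict: "clock": time; "joints": joint angles; "dq": joint speeds; "tau": joint torques, N m; "tool_pos": TCP position; "tcp_rot": TCP orientation; "ft_force": force on the tool from outside, world axes, zero at the start; "torque": the same for the moment, N m; "grip_width": finger opening in mm.
Only numpy, scipy, OpenCV 4.12 (cv2) and the standard library are available. Lean on these libraries where they do the work, as an engineer would, in place of code of your own. Each camera call takes 0.05 s, during which the arm holds its last target. There are 200 camera calls.

## Working session

There is one attempt and no reset: what is moved stays moved. The work goes in short steps, Python scripts to look and compute and a tool call to move; the robot and the scene stay as the last step left them, time stands still between calls to the robot, and variables do not carry over. Pictures are saved under pics/ and viewed, about 8 in all and at most 12, crops included, and the job is handed in when it is done.

Besides the shell and the picture viewer there is one more tool, called after "Emit:" as name(argument=value, ...) on one line, values as JSON. play_rows: Moves the arm, as the interface text tells. Its arguments: {"type":"object","properties":{"targets":{"type":"array","items":{"type":"array","items":{"type":"number"}}},"grip_force":{"type":"number"}},"required":["targets"]}

```bash
ls; mkdir -p pics; python3 - <<'E'
from cell import get_obs, vision, workorder, bot
import cv2
print(get_obs()); print(bot.grasp_offset)
for n in("side","top"):
    cv2.imwrite(f"pics/{n}0.png",vision.snapshot(n)[:,:,::-1]); print(n,vision.camera_info(n))
E
```

```text
pics
{'clock': 0.0, 'joints': array([-7.77229601e+01,  2.83136695e+01,  7.71264050e+01,  4.07253026e-03,
        7.46275950e+01, -5.47148843e+00]), 'dq': array([-0.01584333, -0.05385867, -0.04092664,  0.07058544,  0.10232366,
       -0.04293699]), 'tau': array([-1.18878699e-03, -8.78818202e+01, -3.81856585e+01,  7.05081993e-02,
        5.34686039e-02, -1.21695780e-04]), 'tool_pos': array([ 190.47581265, -594.88485889,  213.35573803]), 'tcp_rot': array([[ 9.52409403e-01,  3.04821744e-01, -1.84169229e-04],
       [ 3.04821746e-01, -9.52408703e-01,  1.16861774e-03],
       [ 1.80815720e-04, -1.16914131e-03, -9.99999300e-01]]), 'ft_force': array([0.09421014, 0.1048057 , 0.13199974]), 'torque': array([-0.05100358, -0.02292812,  0.03526812]), 'grip_width': 91.42820947944881}
18.8
side {'intrinsics': array([[467.39207714,   0.        , 281.58731632],
       [  0.        , 467.39207714, 205.76300706],
       [  0.        ,   0.        ,   1.        ]]), 'dist': array([-0.09873862,  0.        ,  0.        ,  0.        ,  0.        ]), 'eye': array([  264.01428913, -1032.64029452,  1247.00553799]), 'orientation': array([[ 0.96181559,  0.20136547, -0.18537185],
       [-0.27289395,  0.65366029, -0.7058733 ],
       [-0.02096829,  0.7295068 ,  0.68365208]])}
top {'intrinsics': array([[438.13719832,   0.        , 284.43378276],
       [  0.        , 438.13719832, 213.52644407],
       [  0.        ,   0.        ,   1.        ]]), 'dist': array([-0.01722546,  0.        ,  0.        ,  0.        ,  0.        ]), 'eye': array([ 391.66726907,   43.26610688, 1304.10380706]), 'orientation': array([[-0.00361505,  0.99100959, -0.13374202],
       [-0.99995081, -0.00234712,  0.0096369 ],
       [ 0.00923635,  0.13377028,  0.99096932]])}
```

View pics/side0.png

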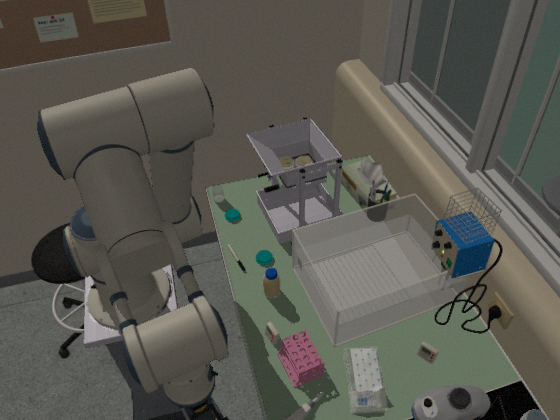

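View pics/top0.png

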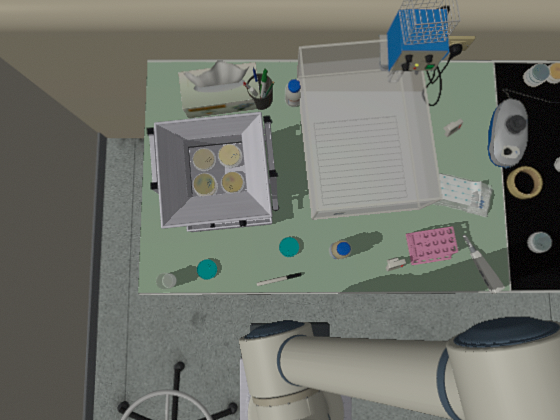

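```bash
python3 - <<'E'
import cv2,numpy as np
a=cv2.imread("pics/side0.png")[110:250,200:350]; b=cv2.imread("pics/top0.png")[100:240,140:290]
im=np.hstack([cv2.resize(a,None,fx=2.66,fy=4,interpolation=2)*1,cv2.resize(b,None,fx=2.66,fy=4,interpolation=2)])
im=np.clip(im.astype(float)*1.3,0,255).astype(np.uint8)
cv2.imwrite("pics/crop0.png",im); print(im.shape)
E
```

```text
(560, 798, 3)
```

View pics/crop0.png

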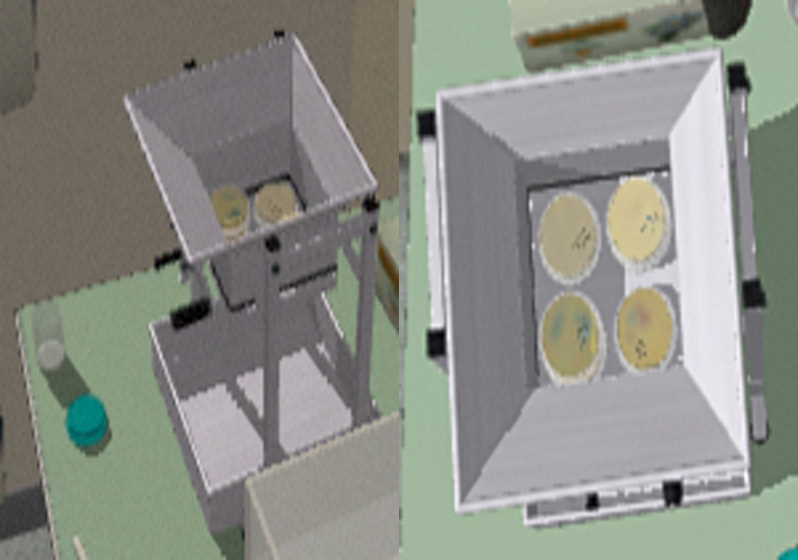

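```bash
cat > h.py <<'E'
import numpy as np, cv2
from cell import get_obs, vision, workorder, bot
from scipy.spatial.transform import Rotation as R
from scipy.optimize import least_squares
def ray(n,uv):
    c=vision.camera_info(n); p=cv2.undistortPoints(np.array([[uv]],float),c["intrinsics"],c["dist"])[0,0]
    d=c["orientation"]@np.array([p[0],-p[1],-1]); return np.array(c["eye"]),d
def onz(n,uv,z):
    e,d=ray(n,uv); return e+d*(z-e[2])/d[2]
def proj(n,P):
    c=vision.camera_info(n); q=(np.atleast_2d(P)-c["eye"])@c["orientation"]*[1,-1,-1]
    return cv2.projectPoints(q,np.zeros(3),np.zeros(3),c["intrinsics"],c["dist"])[0][:,0]
def tri(a,b):
    (e1,d1),(e2,d2)=ray("side",a),ray("top",b)
    s=np.linalg.lstsq(np.c_[d1,-d2],e2-e1,rcond=None)[0]
    p,q=e1+d1*s[0],e2+d2*s[1]; return (p+q)/2,np.linalg.norm(p-q)
E
python3 - <<'E'
from h import *
S=lambda x,y:(200+x/2.66,110+y/4); T=lambda x,y:(140+(x-399)/2.66,100+y/4)
L=np.array([[-142,122,325],[-142,-122,325],[100,-122,325],[100,122,325]],float)
s=[S(125,97),S(190,262),S(375,187),S(295,38)]; t=[T(457,510),T(747,465),T(720,52),T(437,93)]
for a,b in zip(s,t): print(tri(a,b),onz("side",a,325).round(),onz("top",b,325).round())
def W(p,X): 
    c,q=np.cos(p[2]),np.sin(p[2]); return X@np.array([[c,q,0],[-q,c,0],[0,0,1]])+[p[0],p[1],0]
f=lambda p:np.r_[(proj("side",W(p,L))-s).ravel(),(proj("top",W(p,L))-t).ravel()]
r=least_squares(f,[700,250,0],x_scale=[10,10,.1]); print(r.x,np.degrees(r.x[2]),r.fun.round(1))
print("handle tip/pin tip",tri(S(172,317),T(672,501)),tri(S(156,265),T(592,508)))
print("exp",W(r.x,np.array([[-148,-49,207],[-141,26,211.]])))
print(onz("top",(206,269),15),onz("top",(290,246),15),onz("top",(168,281),30),onz("top",(258,283),7),onz("top",(303,274),7),onz("top",(342,249),107))
E
```

```text
(array([496.26002893, 309.63318268, 321.0262898 ]), np.float64(6.043688695890604)) [498. 304. 325.] [493. 309. 325.]
(array([520.11154142,  64.22838905, 322.03353426]), np.float64(4.079309574893965)) [521.  61. 325.] [518.  64. 325.]
(array([761.70312341,  88.1844256 , 323.24726477]), np.float64(1.7650036407554888)) [762.  86. 325.] [760.  88. 325.]
(array([740.96384614, 337.1523974 , 316.5203056 ]), np.float64(4.32521659424991)) [739. 325. 325.] [736. 335. 325.]
[6.48734645e+02 2.00252659e+02 9.98044464e-02] 5.718373555443374 [-1.1 -0.4 -0.9 -0.7 -0.7 -0.4 -1.3 -0.8  0.7 -1.1 -0.1 -0.8 -0.3 -0.1
  1.3 -0.2]
handle tip/pin tip (array([512.01297517, 137.75673521, 206.12487629]), np.float64(3.4056210147633568)) (array([508.7228287 , 213.585693  , 204.08949662]), np.float64(4.883112077789754))
exp [[506.35344532 136.749951   207.        ]
 [505.84569815 212.07419805 211.        ]]
[402.91853102 260.10138393  15.        ] [469.26068596  14.71141957  15.        ] [368.84866259 366.03600601  30.        ] [361.87902291 108.70688665   7.        ] [387.49752636 -23.19453625   7.        ] [ 455.07310872 -125.28578806  107.        ]
```

```bash
cat >> h.py <<'E'
H=np.array([648.7,200.3,np.radians(5.72)])
def RH(): return R.from_euler("z",H[2]).as_matrix()
def hw(p): return RH()@np.array(p,float)+[H[0],H[1],0]
def wh(p): return RH().T@(np.array(p)-[H[0],H[1],0])
def tool(tilt):
    c,s=np.cos(np.radians(tilt)),np.sin(np.radians(tilt))
    return RH()@np.array([[c,0,s],[0,-1,0],[s,0,-c]])
def gp(g,tilt,off=18.8):   # TCP (world) for a grasp point in hopper frame
    Q=tool(tilt); return hw(g)+off*Q[:,2],Q
def rows(wps,clo,step=55,ang=9.5,start=None):
    o=get_obs(); p,Q=(o["tool_pos"],o["tcp_rot"]) if start is None else start
    for P,T in wps:
        T=Q if T is None else T
        rv=R.from_matrix(Q.T@T).as_rotvec(); n=max(1,int(np.ceil(max(np.linalg.norm(P-p)/step,np.degrees(np.linalg.norm(rv))/ang))))
        for i in range(n):
            d=Q.T@((P-p)/(n-i)); r=R.from_matrix(Q.T@T).as_rotvec()/(n-i)
            print([*(d/1000).round(4).tolist(),*r.round(4).tolist(),clo])
            p=p+Q@d; Q=Q@R.from_rotvec(r).as_matrix()
        print("--")
def st():
    o=get_obs(); print(round(o["clock"],2),"hop TCP",wh(o["tool_pos"]).round(1),"F",(RH().T@o["ft_force"]).round(1),"w",round(o["grip_width"],1),"j",o["joints"].round(0))
E
python3 - <<'E'
from h import *
print([a for a in dir(bot) if a[0]!='_'])
B=gp([-140-85,-4,211+85],45)
print(B)
rows([(np.array([440,-220,330.]),None),B],1)
E
```

```text
['Unreachable', 'grasp_offset']
(array([438.44639578, 175.21975792, 282.70639251]), array([[ 0.70358598,  0.09966708,  0.70358598],
       [ 0.07047527, -0.99502084,  0.07047527],
       [ 0.70710678,  0.        , -0.70710678]]))
[0.0391, -0.0312, -0.0129, 0.0, 0.0, 0.0, 1]
[0.0391, -0.0312, -0.0129, 0.0, 0.0, 0.0, 1]
[0.0391, -0.0312, -0.0129, 0.0, 0.0, 0.0, 1]
[0.0391, -0.0312, -0.0129, 0.0, 0.0, 0.0, 1]
[0.0391, -0.0312, -0.0129, 0.0, 0.0, 0.0, 1]
[0.0391, -0.0312, -0.0129, 0.0, 0.0, 0.0, 1]
[0.0391, -0.0312, -0.0129, 0.0, 0.0, 0.0, 1]
[0.0391, -0.0312, -0.0129, 0.0, 0.0, 0.0, 1]
[0.0391, -0.0312, -0.0129, 0.0, 0.0, 0.0, 1]
--
[0.0149, -0.0471, 0.006, -0.0104, 0.0978, 0.0248, 1]
[0.0131, -0.0475, 0.0068, -0.0104, 0.0978, 0.0248, 1]
[0.0112, -0.0479, 0.0075, -0.0104, 0.0978, 0.0248, 1]
[0.0092, -0.0482, 0.008, -0.0104, 0.0978, 0.0248, 1]
[0.0072, -0.0485, 0.0083, -0.0104, 0.0978, 0.0248, 1]
[0.0052, -0.0488, 0.0084, -0.0104, 0.0978, 0.0248, 1]
[0.0032, -0.049, 0.0083, -0.0104, 0.0978, 0.0248, 1]
[0.0011, -0.0491, 0.008, -0.0104, 0.0978, 0.0248, 1]
--
```

Emit:
play_rows(targets=[[0.039,-0.031,-0.013,0,0,0,1],[0.039,-0.031,-0.013,0,0,0,1],[0.039,-0.031,-0.013,0,0,0,1],[0.039,-0.031,-0.013,0,0,0,1],[0.039,-0.031,-0.013,0,0,0,1],[0.039,-0.031,-0.013,0,0,0,1],[0.039,-0.031,-0.013,0,0,0,1],[0.039,-0.031,-0.013,0,0,0,1],[0.039,-0.031,-0.013,0,0,0,1]])

```text
clock: 1.23
tool_pos: [440.3, -221.0, 331.2]
tcp_rot: [[0.952, 0.305, -0.0], [0.305, -0.952, 0.0], [-0.0, -0.0, -1.0]]
ft_force: [1.7, -0.7, -0.2]
grip_width: 4.3
```

Emit:
play_rows(targets=[[0.0149,-0.0471,0.006,-0.0104,0.0978,0.0248,1],[0.0131,-0.0475,0.0068,-0.0104,0.0978,0.0248,1],[0.0112,-0.0479,0.0075,-0.0104,0.0978,0.0248,1],[0.0092,-0.0482,0.008,-0.0104,0.0978,0.0248,1],[0.0072,-0.0485,0.0083,-0.0104,0.0978,0.0248,1],[0.0052,-0.0488,0.0084,-0.0104,0.0978,0.0248,1],[0.0032,-0.049,0.0083,-0.0104,0.0978,0.0248,1],[0.0011,-0.0491,0.008,-0.0104,0.0978,0.0248,1],[0,0,0,0,0,0,1]])

```text
clock: 2.35
tool_pos: [437.6, 109.0, 283.6]
tcp_rot: [[0.782, 0.099, 0.615], [0.102, -0.994, 0.03], [0.615, 0.039, -0.788]]
ft_force: [0.4, -0.0, -0.0]
grip_width: 0.8
```

```bash
python3 - <<'E'
from h import *
st(); o=get_obs(); print((RH().T@o["tcp_rot"]).round(3))
a=vision.snapshot("side")[:,:,::-1][110:250,180:350]; b=vision.snapshot("top")[:,:,::-1][100:300,140:340]
im=np.hstack([cv2.resize(a,(400,560),interpolation=2),cv2.resize(b,(400,560),interpolation=2)])
cv2.imwrite("pics/c1.png",im)
rows([gp([-140,-4,211],45)],1,step=30)
E
```

```text
2.35 hop TCP [-219.1  -69.8  283.6] F [ 0.4 -0.1 -0. ] w 0.8 j [ 10.  -4. 123. -11.  23. 102.]
[[ 0.788 -0.001  0.615]
 [ 0.023 -0.999 -0.031]
 [ 0.615  0.039 -0.788]]
[0.0041, -0.0141, 0.0245, 0.006, 0.0244, 0.005, 1]
[0.0034, -0.014, 0.0247, 0.006, 0.0244, 0.005, 1]
[0.0027, -0.0138, 0.0248, 0.006, 0.0244, 0.005, 1]
[0.0021, -0.0137, 0.025, 0.006, 0.0244, 0.005, 1]
[0.0014, -0.0135, 0.0251, 0.006, 0.0244, 0.005, 1]
--
```

View pics/c1.png

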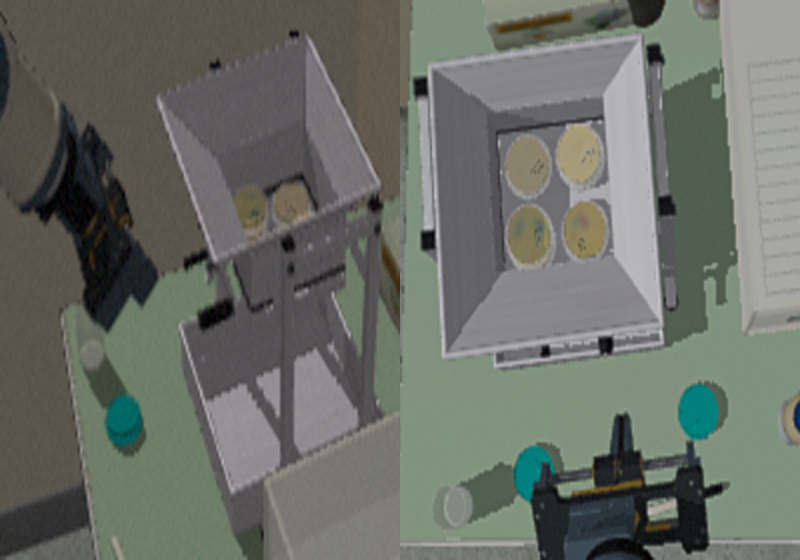

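```bash
python3 - <<'E'
from h import *
o=get_obs(); print(proj("top",o["tool_pos"]),proj("side",o["tool_pos"]))
print("A");rows([gp([-222,-6,290],42)],1,step=14,ang=2)
print("B");rows([gp([-142,-6,211],42)],1,step=25,start=gp([-222,-6,290],42))
E
```

```text
[[252.43731799 252.3499103 ]] [[243.13520042 181.28027136]]
A
[0.0007, -0.0131, 0.002, 0.0062, 0.014, 0.0048, 1]
[0.0006, -0.013, 0.0021, 0.0062, 0.014, 0.0048, 1]
[0.0005, -0.013, 0.0022, 0.0062, 0.014, 0.0048, 1]
[0.0004, -0.013, 0.0023, 0.0062, 0.014, 0.0048, 1]
[0.0003, -0.013, 0.0023, 0.0062, 0.014, 0.0048, 1]
--
B
[0.0013, -0.0, 0.0224, 0.0, 0.0, 0.0, 1]
[0.0013, 0.0, 0.0224, 0.0, 0.0, 0.0, 1]
[0.0013, 0.0, 0.0224, 0.0, 0.0, 0.0, 1]
[0.0013, -0.0, 0.0224, 0.0, 0.0, 0.0, 1]
[0.0013, 0.0, 0.0224, 0.0, 0.0, 0.0, 1]
--
```

Emit:
play_rows(targets=[[0.0007,-0.013,0.002,0.0062,0.014,0.0048,1],[0.0006,-0.013,0.002,0.0062,0.014,0.0048,1],[0.0005,-0.013,0.002,0.0062,0.014,0.0048,1],[0.0004,-0.013,0.002,0.0062,0.014,0.0048,1],[0.0003,-0.013,0.002,0.0062,0.014,0.0048,1],[0,0,0,0,0,0,1]])

```text
clock: 3.2
tool_pos: [441.0, 172.6, 276.8]
tcp_rot: [[0.739, 0.098, 0.666], [0.073, -0.995, 0.065], [0.669, 0.0, -0.743]]
ft_force: [-1.3, 0.3, -0.6]
grip_width: 0.3
```

```bash
python3 - <<'E'
from h import *
st(); o=get_obs(); print((RH().T@o["tcp_rot"]).round(3))
rows([gp([-142,-6,211],42)],1,step=25)
E
```

```text
3.2 hop TCP [-209.4   -6.9  276.8] F [-1.3  0.4 -0.6] w 0.3 j [ 22.  -0. 125. -38.  18. 139.]
[[ 0.743 -0.002  0.669]
 [-0.001 -1.    -0.002]
 [ 0.669  0.    -0.743]]
[0.0012, -0.0002, 0.0226, 0.0004, -0.0001, -0.0003, 1]
[0.0012, -0.0002, 0.0226, 0.0004, -0.0001, -0.0003, 1]
[0.0012, -0.0002, 0.0226, 0.0004, -0.0001, -0.0003, 1]
[0.0012, -0.0002, 0.0226, 0.0004, -0.0001, -0.0003, 1]
[0.0012, -0.0002, 0.0226, 0.0004, -0.0001, -0.0003, 1]
--
```

Emit:
play_rows(targets=[[0.0012,0,0.0226,0,0,0,1],[0.0012,0,0.0226,0,0,0,1],[0.0012,0,0.0226,0,0,0,1],[0.0012,0,0.0226,0,0,0,1],[0.0012,0,0.0226,0,0,0,1],[0,0,0,0,0,0,1]])

```text
clock: 3.95
tool_pos: [524.3, 179.5, 207.8]
tcp_rot: [[0.751, 0.096, 0.653], [0.072, -0.995, 0.064], [0.657, -0.001, -0.754]]
ft_force: [-0.8, -0.2, -0.9]
grip_width: 0.1
```

```bash
python3 - <<'E'
from h import *
st(); o=get_obs(); print((RH().T@o["tcp_rot"]).round(3))
a=vision.snapshot("side")[:,:,::-1][130:230,210:310]; b=vision.snapshot("top")[:,:,::-1][180:280,170:270]
im=np.hstack([cv2.resize(a,(400,560),interpolation=2),cv2.resize(b,(400,560),interpolation=2)])
cv2.imwrite("pics/c2.png",np.clip(im*1.5,0,255).astype(np.uint8))
E
```

```text
3.95 hop TCP [-125.8   -8.3  207.8] F [-0.8 -0.1 -0.9] w 0.1 j [ 18.  15. 122. -70.   9. 169.]
[[ 0.754 -0.003  0.657]
 [-0.003 -1.    -0.002]
 [ 0.657 -0.001 -0.754]]
```

View pics/c2.png

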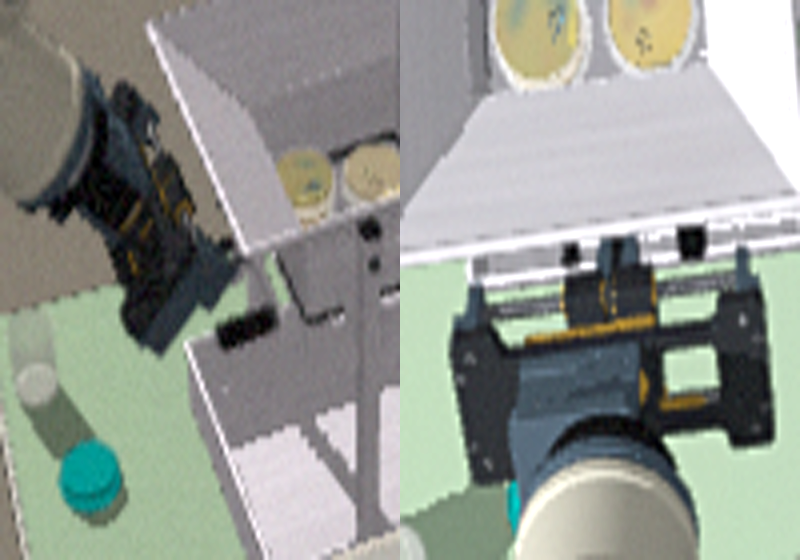

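```bash
cat >> h.py <<'E'
def basis(j):
    j=np.radians(j); A=R.from_euler("z",j[0]); U=A*R.from_euler("y",j[1]); F=A*R.from_euler("y",j[1]+j[2]); Wr=F*R.from_euler("ZYZ",j[3:])
    z=[0,0,1]; return np.c_[z,U.apply(z),F.apply(z),F.apply([1,0,0]),Wr.apply(z)],Wr.as_matrix()
j0=np.array([-77.722,28.281,77.091,0,74.628,-5.472]);p0=np.array([190.544,-595.247,213.915])
E
python3 - <<'E'
from h import *
o=get_obs(); print(o["joints"].round(2))
B0,W0=basis(j0);B1,W1=basis(o["joints"])
A=np.r_[B0,B1];b=np.r_[p0,o["tool_pos"]]
x,res,rk,sv=np.linalg.lstsq(A,b,rcond=None);print(x.round(1),rk,sv.round(2),(A@x-b).round(1))
x4=np.linalg.lstsq(np.delete(A,3,1),b,rcond=None)[0];print(x4.round(1),(np.delete(A,3,1)@x4-b).round(1))
C=W1.T@o["tcp_rot"];print(C.round(3))
E
```

```text
[ 17.92  14.41 122.25 -69.93   8.55 169.14]
[-1436.7  1222.5   -91.1  -493.3   -74.2] 5 [2.67 1.55 0.63 0.28 0.03] [-58.2 -12.7   0.   -0.   -0.    0. ]
[-91.5 724.1 294.8 251.6] [-57.1 -17.7   2.5   5.5 -46.   -2.5]
[[ 0. -1.  0.]
 [ 1.  0.  0.]
 [-0.  0.  1.]]
```

```bash
python3 - <<'E'
from h import *
o=get_obs()
def bl(j): B,W=basis(j); a=np.radians(j[0]); return np.c_[B,[-np.sin(a),np.cos(a),0]]
A=np.r_[bl(j0),bl(o["joints"])];b=np.r_[p0,o["tool_pos"]]
for cols in ([0,1,2,4,5],[0,1,2,3,4,5]):
    M=A[:,cols];x,_,_,sv=np.linalg.lstsq(M,b,rcond=None);print(x.round(1),sv.round(2),(M@x-b).round(1))
np.savez("d1.npz",j=o["joints"],p=o["tool_pos"])
# de-tilt to 30 deg, back 20 mm
rows([gp([-150,-6,214],30)],1,ang=3)
E
```

```text
[-67.4 716.7 292.4 272.6  54. ] [2.44 1.42 1.33 0.51 0.13] [-5.6 -0.6 -0.3 -0.7  5.7  0.3]
[256.7 596.8 384.4 117.9 352.7  59.6] [2.67 1.55 1.42 0.62 0.28 0.02] [-0.  0. -0.  0. -0. -0.]
[-0.0042, -0.0004, -0.0002, 0.0002, -0.0482, -0.0007, 1]
[-0.0042, -0.0004, -0.0, 0.0002, -0.0482, -0.0007, 1]
[-0.0042, -0.0004, 0.0002, 0.0002, -0.0482, -0.0007, 1]
[-0.0042, -0.0004, 0.0004, 0.0002, -0.0482, -0.0007, 1]
--
```

Emit:
play_rows(targets=[[-0.0042,0,0,0,-0.048,0,1],[-0.0042,0,0,0,-0.048,0,1],[-0.0042,0,0,0,-0.048,0,1],[-0.0042,0,0,0,-0.048,0,1],[0,0,0,0,0,0,1],[0,0,0,0,0,0,1]])

```text
clock: 4.8
tool_pos: [512.9, 176.6, 200.1]
tcp_rot: [[0.843, 0.092, 0.53], [0.081, -0.996, 0.045], [0.532, 0.005, -0.847]]
ft_force: [0.2, -0.4, -0.4]
grip_width: 0.7
```

```bash
cat >> h.py <<'E'
def bl(j): B,W=basis(j); a=np.radians(j[0]); return np.c_[B,[-np.sin(a),np.cos(a),0]],W
E
python3 - <<'E'
from h import *
st();o=get_obs();d=np.load("d1.npz"); print((RH().T@o["tcp_rot"]).round(3))
A=np.r_[bl(j0)[0],bl(d["j"])[0],bl(o["joints"])[0]];b=np.r_[p0,d["p"],o["tool_pos"]]
for cols in ([0,1,2,4,5],[0,1,2,3,4,5]):
    M=A[:,cols];x,_,_,sv=np.linalg.lstsq(M,b,rcond=None);print(x.round(1),sv.round(2),(M@x-b).round(1))
np.savez("d2.npz",j=o["joints"],p=o["tool_pos"],x=x)
E
```

```text
4.8 hop TCP [-137.5  -10.   200.1] F [ 0.2 -0.4 -0.4] w 0.7 j [ 17.  14. 117. -20.  19. 118.]
[[ 0.847 -0.008  0.532]
 [-0.004 -1.    -0.009]
 [ 0.532  0.005 -0.847]]
[-45.3 698.  301.4 276.   53.2] [3.03 1.74 1.56 0.55 0.15] [-6.4 -0.5 -0.4  3.2  5.6 -4.7 -4.   1.   5.1]
[256.6 596.8 384.4 117.9 352.7  59.6] [3.28 1.92 1.73 0.66 0.29 0.03] [-0. -0.  0.  0.  0.  0. -0.  0. -0.]
```

```bash
cat >> h.py <<'E'
KX=np.load("d2.npz")["x"]; C90=R.from_euler("z",90).as_matrix()
LO=np.array([-166.48,-47.26,12.59,-70.14,6.76,-176.63]);HI=np.array([166.48,123.95,153.08,250.14,159.57,176.63])
def fk(j): B,W=bl(j); return B@KX,W@C90
def ik(P,Q,s):
    def f(j): p,q=fk(j); return np.r_[(p-P)/5,R.from_matrix(Q.T@q).as_rotvec()*60]
    r=least_squares(f,np.clip(s,LO+.1,HI-.1),bounds=(LO,HI),x_scale=10.); return r.x,np.abs(r.fun).max()
E
python3 - <<'E'
from h import *
s0=get_obs()["joints"]
th=lambda t:[-144,76-125*np.cos(t),207-125*np.sin(t)]
poses={"push0":[-142,-6,211],"push1":[-142,22,211],**{f"h{t}":th(t) for t in (1.1,.8,.5,.25,0)}}
for tl in (30,33,36,40):
    for k,g in poses.items():
        j,e=ik(*gp(g,tl,12 if k[0]=="h" else 18.8),s0); print(tl,k,j.round(0),"err %.2f"%e)
E
```

```text
30 push0 [ 17.  15. 115. -15.  22.  86.] err 0.00
30 push1 [ 21.  15. 113. -19.  23.  94.] err 0.00
30 h1.1 [ 20.  28. 120. -70.   8. 146.] err 0.45
30 h0.8 [ 16.  25. 121. -50.   7. 122.] err 0.09
30 h0.5 [ 12.  21. 120. -20.  10.  89.] err 0.00
30 h0.25 [ 11.  17. 119. -10.  15.  77.] err 0.00
30 h0 [ 10.  13. 116.  -6.  21.  73.] err 0.00
33 push0 [ 17.  15. 117. -21.  17.  93.] err 0.00
33 push1 [ 21.  15. 116. -27.  19. 102.] err 0.00
33 h1.1 [ 21.  28. 120. -70.   8. 146.] err 2.89
33 h0.8 [ 17.  25. 122. -70.   7. 143.] err 1.54
33 h0.5 [ 13.  21. 122. -43.   7. 112.] err 0.62
33 h0.25 [ 11.  17. 121. -17.   9.  85.] err 0.00
33 h0 [ 10.  13. 119.  -9.  15.  76.] err 0.00
36 push0 [ 17.  15. 119. -34.  12. 106.] err 0.00
36 push1 [ 22.  16. 118. -40.  15. 115.] err 0.00
36 h1.1 [ 21.  27. 120. -70.   8. 146.] err 5.33
36 h0.8 [ 17.  24. 122. -70.   7. 143.] err 3.96
36 h0.5 [ 15.  21. 123. -70.   7. 141.] err 1.80
36 h0.25 [ 12.  17. 123. -38.   7. 106.] err 0.90
36 h0 [ 10.  13. 122. -16.  10.  83.] err 0.00
40 push0 [ 18.  15. 122. -70.   8. 143.] err 0.11
40 push1 [ 23.  16. 121. -70.  12. 146.] err 0.03
40 h1.1 [ 21.  26. 120. -70.   9. 146.] err 8.60
40 h0.8 [ 17.  24. 122. -70.   7. 143.] err 7.18
40 h0.5 [ 15.  20. 123. -70.   7. 141.] err 4.99
40 h0.25 [ 13.  17. 124. -70.   7. 140.] err 2.73
40 h0 [ 12.  14. 123. -53.   7. 121.] err 1.28
```

Emit:
play_rows(targets=[[0.0026,0,0.0052,0,0,0,1],[0,-0.004,0,0,0,0,1],[0,-0.004,0,0,0,0,1],[0,-0.004,0,0,0,0,1],[0,-0.003,0,0,0,0,1],[0,-0.003,0,0,0,0,1],[0,-0.003,0,0,0,0,1],[0,0,0,0,0,0,1]])

```text
clock: 5.8
tool_pos: [516.4, 198.2, 196.9]
tcp_rot: [[0.843, 0.092, 0.53], [0.081, -0.996, 0.044], [0.532, 0.005, -0.847]]
ft_force: [-1.0, -3.3, 4.5]
grip_width: 0.3
```

```bash
python3 -c "
from h import *
st()"
```

```text
5.8 hop TCP [-131.9   11.1  196.9] F [-1.4 -3.2  4.5] w 0.3 j [ 20.  15. 115. -24.  20. 125.]
```

Emit:
play_rows(targets=[[0,-0.003,0,0,0,0,1],[0,-0.003,0,0,0,0,1],[0,0,0,0,0,0,1]])

```text
clock: 6.18
tool_pos: [515.7, 204.0, 196.8]
tcp_rot: [[0.843, 0.092, 0.53], [0.081, -0.996, 0.044], [0.531, 0.005, -0.847]]
ft_force: [0.7, -8.6, 5.3]
grip_width: 0.4
```

Emit:
play_rows(targets=[[0,-0.003,0,0,0,0,1],[0,-0.003,0,0,0,0,1],[0,0,0,0,0,0,1]])

```text
clock: 6.55
tool_pos: [515.2, 209.5, 197.1]
tcp_rot: [[0.843, 0.091, 0.53], [0.08, -0.996, 0.044], [0.532, 0.006, -0.847]]
ft_force: [-1.5, -15.1, 11.3]
grip_width: 0.6
```

```bash
cat >> h.py <<'E'
def pic(f,sx=(130,250,200,320),tx=(180,280,170,270)):
    im=[cv2.resize(vision.snapshot(n)[c[0]:c[1],c[2]:c[3],::-1],(400,500),interpolation=2) for n,c in (("side",sx),("top",tx))]
    cv2.imwrite("pics/"+f,np.clip(np.hstack(im)*1.4,0,255).astype(np.uint8))
E
python3 -c "
from h import *
st(); pic('c3.png',tx=(100,270,150,280))"
```

```text
6.55 hop TCP [-131.9   22.5  197.1] F [ -3.  -14.8  11.3] w 0.6 j [ 22.  15. 115. -25.  21. 128.]
```

View pics/c3.png

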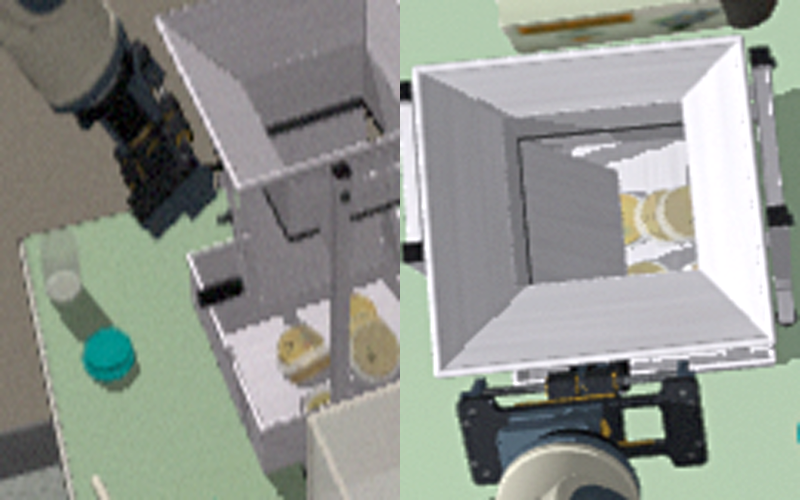

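Emit:
play_rows(targets=[[0,0.006,0,0,0,0,1],[0,0.007,0,0,0,0,1],[0,0.007,0,0,0,0,1],[0,0,-0.02,0,0,0,1],[0,0,-0.025,0,0,0,1],[0,0,-0.025,0,0,0,0.5],[0,0,-0.025,0,0,0,0],[0,0,-0.02,0,0,0,0],[0,0,0,0,0,0,0]])

```text
clock: 7.78
tool_pos: [456.4, 185.4, 295.6]
tcp_rot: [[0.842, 0.092, 0.532], [0.08, -0.996, 0.046], [0.534, 0.004, -0.846]]
ft_force: [1.0, -0.2, -0.1]
grip_width: 37.8
```

```bash
cat >> h.py <<'E'
def tl(tilt,roll): return RH()@R.from_euler("x",roll,degrees=True).as_matrix()@RH().T@tool(tilt)
def hp(g,tilt,roll,off): Q=tl(tilt,roll); return hw(g)+off*Q[:,2],Q
def th(t,x=-144,r=125): return np.array([x,76-r*np.cos(t),207-r*np.sin(t)])
L_=np.linspace
def obst(t):
    pin=[[x,26+7*np.cos(a),211+7*np.sin(a)] for x in (-141,-125,-110) for a in L_(0,6.28,9)]
    rim=[[-142,y,325] for y in L_(-122,122,25)]; mid=[[-108,y,300] for y in L_(-98,98,9)]
    tray=[[-125,y,58] for y in L_(-120,120,25)]
    lev=[th(t,-94,r) for r in L_(0,125,12)]
    return dict(pin=pin,rim=rim+mid,tray=tray,lev=lev)
def clear(P,Q,t,half):
    out={}
    for k,v in obst(t).items():
        q=(np.array([hw(a) for a in v])-P)@Q; ds=[]
        for lo,hi in (([-38,-89,-250],[38,89,-78.8]),([-16,half-.1,-79],[16,half+13.5,0]),([-16,-half-13.5,-79],[16,-half+.1,0])):
            d=np.maximum(np.maximum(np.array(lo)-q,q-np.array(hi)),0); ds.append(np.linalg.norm(d,axis=1).min())
        out[k]=int(min(ds))
    return out
E
python3 - <<'E'
from h import *
st(); s0=get_obs()["joints"]
for roll in (0,12,20):
  for tilt in (26,32,38):
    for t in (1.1,.8,.6,.3,0):
        P,Q=hp(th(t),tilt,roll,12); s=s0.copy(); s[3]=(40 if roll>8 else -20)
        j,e=ik(P,Q,s); print(roll,tilt,t,j.round(0)[3:],"e%.2f"%e,clear(P,Q,t,9))
E
```

```text
7.78 hop TCP [-192.8    4.4  295.6] F [ 1.  -0.3 -0.1] w 37.8 j [ 21.   0. 113. -15.  37. 115.]
0 26 1.1 [-33.  11. 109.] e0.00 {'pin': 12, 'rim': 64, 'tray': 30, 'lev': 31}
0 26 0.8 [-20.  13.  91.] e0.00 {'pin': 2, 'rim': 54, 'tray': 49, 'lev': 31}
0 26 0.6 [-12.  15.  82.] e0.00 {'pin': 0, 'rim': 46, 'tray': 66, 'lev': 31}
0 26 0.3 [-6. 21. 73.] e0.00 {'pin': 25, 'rim': 31, 'tray': 98, 'lev': 31}
0 26 0 [-4. 28. 70.] e0.00 {'pin': 45, 'rim': 15, 'tray': 134, 'lev': 30}
0 32 1.1 [-70.   8. 146.] e2.08 {'pin': 21, 'rim': 85, 'tray': 29, 'lev': 31}
0 32 0.8 [-70.   7. 143.] e0.74 {'pin': 10, 'rim': 73, 'tray': 48, 'lev': 31}
0 32 0.6 [-46.   7. 117.] e0.50 {'pin': 6, 'rim': 63, 'tray': 65, 'lev': 31}
0 32 0.3 [-16.  10.  84.] e0.00 {'pin': 27, 'rim': 45, 'tray': 97, 'lev': 30}
0 32 0 [-8. 17. 75.] e0.00 {'pin': 45, 'rim': 26, 'tray': 132, 'lev': 30}
0 38 1.1 [-70.   8. 146.] e6.97 {'pin': 31, 'rim': 104, 'tray': 29, 'lev': 31}
0 38 0.8 [-70.   7. 143.] e5.57 {'pin': 17, 'rim': 91, 'tray': 46, 'lev': 31}
0 38 0.6 [-70.   7. 141.] e4.19 {'pin': 14, 'rim': 79, 'tray': 63, 'lev': 30}
0 3
[... 1765 characters left out ...]
0 32 0.8 [106.  21. -38.] e0.00 {'pin': 6, 'rim': 62, 'tray': 42, 'lev': 30}
20 32 0.6 [ 93.  22. -27.] e0.00 {'pin': 18, 'rim': 51, 'tray': 59, 'lev': 30}
20 32 0.3 [74. 24. -9.] e0.00 {'pin': 50, 'rim': 33, 'tray': 90, 'lev': 30}
20 32 0 [59. 27.  7.] e0.00 {'pin': 43, 'rim': 13, 'tray': 126, 'lev': 30}
20 38 1.1 [148.  30. -75.] e0.00 {'pin': 25, 'rim': 91, 'tray': 23, 'lev': 30}
20 38 0.8 [136.  28. -67.] e0.00 {'pin': 14, 'rim': 77, 'tray': 41, 'lev': 30}
20 38 0.6 [125.  26. -58.] e0.00 {'pin': 22, 'rim': 65, 'tray': 57, 'lev': 30}
20 38 0.3 [105.  23. -40.] e0.00 {'pin': 50, 'rim': 44, 'tray': 89, 'lev': 30}
20 38 0 [ 84.  23. -18.] e0.00 {'pin': 43, 'rim': 20, 'tray': 125, 'lev': 30}
```

```bash
python3 - <<'E'
from h import *
print("handle mid side px exp",proj("side",[hw([-123,19,96]),hw([-148,19,96]),hw([-98,19,96])]).round(1),"seen mid 266,200.1 (260-273)")
o=get_obs(); p,Q,s=o["tool_pos"],o["tcp_rot"],o["joints"]
g=th(1.1); Qg=tl(38,20); Pg=hp(g,38,20,12)[0]
back=lambda d:Pg-d*Qg[:,2]
seq=[(hw([-215,-20,290]),tl(32,10)),(hw([-235,-30,260]),tl(34,20)),(back(120),Qg),(back(60),Qg),(back(0),Qg)]
for P,T in seq:
    for f in (.25,.5,.75,1):
        Pi=p+(P-p)*f; Qi=Q@R.from_rotvec(f*R.from_matrix(Q.T@T).as_rotvec()).as_matrix()
        s,e=ik(Pi,Qi,s); print(wh(Pi).round(0),s.round(0),"e%.2f"%e,clear(Pi,Qi,1.1,26))
    p,Q=P,T
rows(seq,0.42,step=35,ang=6)
E
```

```text
handle mid side px exp [[264.2 199.5]
 [257.7 201.3]
 [270.6 197.7]] seen mid 266,200.1 (260-273)
[-198.   -2.  294.] [ 18.  -1. 114.  -8.  35.  82.] e0.00 {'pin': 95, 'rim': 47, 'tray': 242, 'lev': 138}
[-204.   -8.  293.] [ 14.  -2. 116.  -1.  34.  74.] e0.00 {'pin': 98, 'rim': 52, 'tray': 241, 'lev': 144}
[-209.  -14.  291.] [ 11.  -3. 117.   7.  33.  66.] e0.00 {'pin': 102, 'rim': 57, 'tray': 240, 'lev': 150}
[-215.  -20.  290.] [  6.  -3. 118.  15.  34.  57.] e0.00 {'pin': 106, 'rim': 62, 'tray': 240, 'lev': 156}
[-220.  -22.  283.] [  3.  -3. 120.  23.  32.  48.] e0.00 {'pin': 104, 'rim': 69, 'tray': 234, 'lev': 158}
[-225.  -25.  275.] [ -0.  -3. 123.  31.  32.  39.] e0.00 {'pin': 104, 'rim': 76, 'tray': 228, 'lev': 159}
[-230.  -28.  268.] [ -4.  -3. 125.  40.  32.  29.] e0.00 {'pin': 104, 'rim': 83, 'tray': 223, 'lev': 162}
[-235.  -30.  260.] [ -8.  -2. 127.  49.  33.  19.] e0.00 {'pin': 105, 'rim': 90, 'tray': 218, 'lev': 164}
[-229.  -25.  239.] [ -6.   2. 130.  58.  28.  10.] e0.00 {'pin': 87, 'rim': 97, 'tray': 196, 'lev': 149}
[-223.  -20.  218.] [ -5.   6. 132.  73.  
[... 970 characters left out ...]
6, 'rim': 91, 'tray': 33, 'lev': 40}
[-137.   23.   87.] [  6.  34. 132. 148.  30. -75.] e0.00 {'pin': 25, 'rim': 91, 'tray': 19, 'lev': 34}
[-0.0108, 0.0123, -0.0035, 0.0775, -0.0026, 0.0444, 0.42]
[-0.0103, 0.0124, -0.0044, 0.0775, -0.0026, 0.0444, 0.42]
--
[-0.0158, 0.0075, 0.0065, 0.0732, 0.0174, 0.0475, 0.42]
[-0.0156, 0.0087, 0.0056, 0.0732, 0.0174, 0.0475, 0.42]
--
[-0.0093, 0.0033, 0.0284, -0.0, 0.0233, -0.0, 0.42]
[-0.01, 0.0033, 0.0282, -0.0, 0.0233, -0.0, 0.42]
[-0.0106, 0.0033, 0.0279, 0.0, 0.0233, -0.0, 0.42]
--
[-0.0, -0.0, 0.03, 0.0, 0.0, -0.0, 0.42]
[-0.0, -0.0, 0.03, 0.0, 0.0, -0.0, 0.42]
--
[-0.0, 0.0, 0.03, -0.0, 0.0, -0.0, 0.42]
[-0.0, -0.0, 0.03, 0.0, 0.0, -0.0, 0.42]
--
```

```bash
python3 - <<'E'
from h import *
rows([(hw([-215,-20,290]),tl(32,10)),(hw([-235,-30,260]),tl(34,20))],0.42,step=35,ang=3)
E
```

```text
[-0.0054, 0.0061, -0.0017, 0.0387, -0.0013, 0.0222, 0.42]
[-0.0053, 0.0062, -0.002, 0.0387, -0.0013, 0.0222, 0.42]
[-0.0051, 0.0062, -0.0022, 0.0387, -0.0013, 0.0222, 0.42]
[-0.005, 0.0062, -0.0024, 0.0387, -0.0013, 0.0222, 0.42]
--
[-0.0079, 0.0038, 0.0032, 0.0366, 0.0087, 0.0238, 0.42]
[-0.0079, 0.0041, 0.003, 0.0366, 0.0087, 0.0238, 0.42]
[-0.0078, 0.0044, 0.0028, 0.0366, 0.0087, 0.0238, 0.42]
[-0.0077, 0.0046, 0.0026, 0.0366, 0.0087, 0.0238, 0.42]
--
```

Emit:
play_rows(targets=[[-0.0054,0.006,-0.0017,0.0387,-0.0013,0.0222,0.42],[-0.0053,0.006,-0.002,0.0387,-0.0013,0.0222,0.42],[-0.0051,0.006,-0.0022,0.0387,-0.0013,0.0222,0.42],[-0.005,0.006,-0.0024,0.0387,-0.0013,0.0222,0.42],[-0.008,0.004,0.003,0.0366,0.0087,0.0238,0.42],[-0.008,0.004,0.003,0.0366,0.0087,0.0238,0.42],[-0.008,0.0045,0.003,0.0366,0.0087,0.0238,0.42],[-0.008,0.0045,0.0025,0.0366,0.0087,0.0238,0.42],[0,0,0,0,0,0,0.42]])

```text
clock: 8.9
tool_pos: [416.5, 146.1, 257.2]
tcp_rot: [[0.846, 0.088, 0.525], [-0.11, -0.936, 0.335], [0.521, -0.341, -0.783]]
ft_force: [0.9, -0.6, -0.6]
grip_width: 53.0
```

```bash
python3 - <<'E'
from h import *
st(); o=get_obs(); print(R.from_matrix(o["tcp_rot"].T@tl(38,20)).as_rotvec(degrees=True).round(1))
g=th(1.1,-140); Qg=tl(38,20); Pg=hp(g,38,20,12)[0]
rows([(Pg-100*Qg[:,2],Qg),(Pg-15*Qg[:,2],Qg)],0.42,step=20,ang=2.5)
pic('c4.png',tx=(100,270,150,280))
E
```

```text
8.9 hop TCP [-236.5  -30.8  257.2] F [ 0.8 -0.7 -0.6] w 53.0 j [ -8.  -2. 127.  48.  33.  46.]
[ 0.2  4.2 -0.2]
[-0.0034, 0.0013, 0.0177, 0.0007, 0.0123, -0.0007, 0.42]
[-0.0036, 0.0013, 0.0177, 0.0007, 0.0123, -0.0007, 0.42]
[-0.0038, 0.0013, 0.0176, 0.0007, 0.0123, -0.0007, 0.42]
[-0.004, 0.0013, 0.0176, 0.0007, 0.0123, -0.0007, 0.42]
[-0.0042, 0.0013, 0.0175, 0.0007, 0.0123, -0.0007, 0.42]
[-0.0045, 0.0014, 0.0175, 0.0007, 0.0123, -0.0007, 0.42]
--
[-0.0, 0.0, 0.017, -0.0, 0.0, -0.0, 0.42]
[-0.0, 0.0, 0.017, -0.0, 0.0, -0.0, 0.42]
[-0.0, -0.0, 0.017, -0.0, 0.0, -0.0, 0.42]
[-0.0, 0.0, 0.017, -0.0, 0.0, -0.0, 0.42]
[-0.0, -0.0, 0.017, -0.0, 0.0, -0.0, 0.42]
--
```

View pics/c4.png

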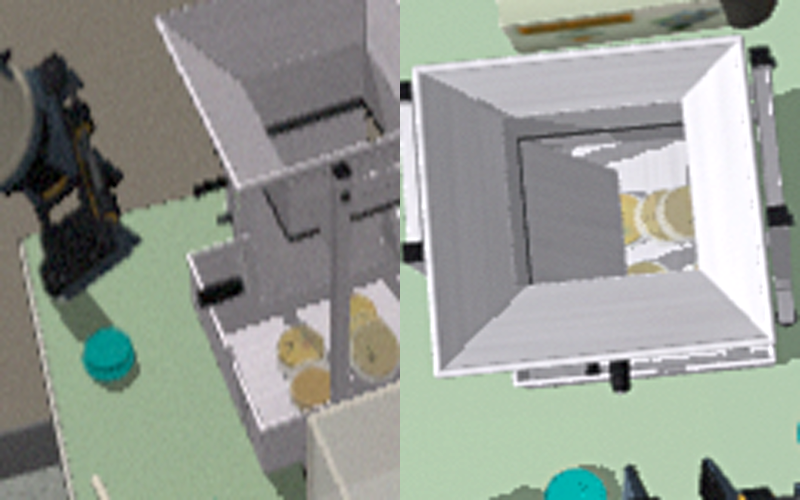

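```bash
python3 - <<'E'
from h import *
q,e=tri((259.6,201.5),(221.5,232)); print(wh(q).round(1),e, "exp",[-148,19,96])
print(proj("top",hw([-148,19,96])),proj("side",hw([-148,19,96])))
pic('c5.png',sx=(140,250,250,350),tx=(120,220,180,250))
E
```

```text
[-142.1   20.1   91.5] 2.63650382584182 exp [-148, 19, 96]
[[221.91682481 233.46212082]] [[257.74763875 201.26500665]]
```

View pics/c5.png

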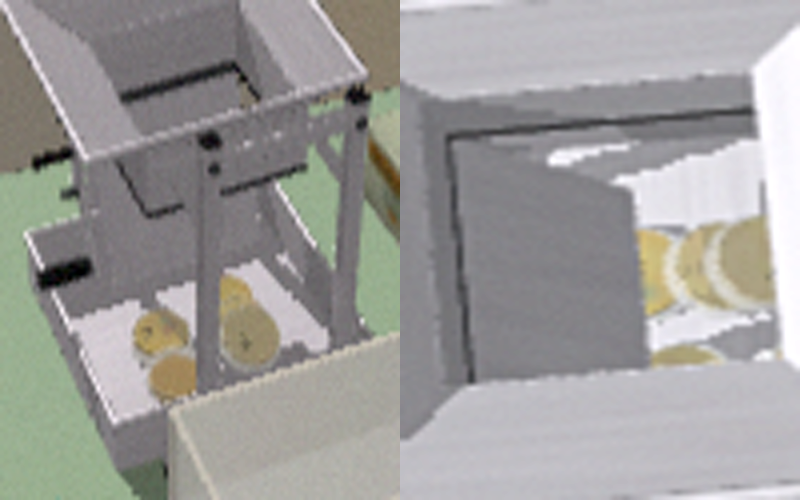

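Emit:
play_rows(targets=[[-0.0034,0.0013,0.0177,0.0007,0.0123,-0.0007,0.42],[-0.0036,0.0013,0.0177,0.0007,0.0123,-0.0007,0.42],[-0.0038,0.0013,0.0176,0.0007,0.0123,-0.0007,0.42],[-0.004,0.0013,0.0176,0.0007,0.0123,-0.0007,0.42],[-0.0042,0.0013,0.0175,0.0007,0.0123,-0.0007,0.42],[-0.0045,0.0014,0.0175,0.0007,0.0123,-0.0007,0.42],[0,0,0,0,0,0,0.42],[0,0,0,0,0,0,0.42]])

```text
clock: 10.1
tool_pos: [455.3, 178.6, 164.5]
tcp_rot: [[0.805, 0.1, 0.584], [-0.127, -0.934, 0.335], [0.579, -0.344, -0.739]]
ft_force: [-0.3, -0.3, -0.0]
grip_width: 53.0
```

```bash
sed -i 's/H=np.array(\[648.7/H=np.array([651.7/' h.py; python3 - <<'E'
from h import *
st(); o=get_obs(); print(R.from_matrix(o["tcp_rot"].T@tl(38,20)).as_rotvec(degrees=True).round(1))
g=th(1.1,-141); Qg=tl(38,20); Pg=hp(g,38,20,12)[0]
rows([(Pg-40*Qg[:,2],Qg),(Pg,Qg)],0.42,step=18,ang=2.5)
E
```

```text
10.1 hop TCP [-197.6   -2.1  164.5] F [-0.3 -0.3 -0. ] w 53.0 j [  0.  18. 136. 122.  23. -26.]
[-0.3  0.1  0.2]
[0.0001, 0.001, 0.0159, -0.0013, 0.0002, 0.001, 0.42]
[0.0001, 0.0009, 0.0159, -0.0013, 0.0002, 0.001, 0.42]
[0.0001, 0.0009, 0.0159, -0.0013, 0.0002, 0.001, 0.42]
[0.0001, 0.0009, 0.0159, -0.0013, 0.0002, 0.001, 0.42]
--
[0.0, 0.0, 0.0133, -0.0, -0.0, -0.0, 0.42]
[-0.0, 0.0, 0.0133, -0.0, -0.0, -0.0, 0.42]
[-0.0, -0.0, 0.0133, -0.0, -0.0, -0.0, 0.42]
--
```

Emit:
play_rows(targets=[[0,0.001,0.016,0,0,0,0.42],[0,0.001,0.016,0,0,0,0.42],[0,0.001,0.016,0,0,0,0.42],[0,0.001,0.016,0,0,0,0.42],[0,0,0.013,0,0,0,0.42],[0,0,0.013,0,0,0,0.42],[0,0,0.013,0,0,0,0.42],[0,0,0,0,0,0,0.42]])

```text
clock: 11.1
tool_pos: [516.7, 209.0, 86.3]
tcp_rot: [[0.805, 0.099, 0.585], [-0.128, -0.934, 0.334], [0.58, -0.344, -0.739]]
ft_force: [-0.5, -0.4, 0.3]
grip_width: 52.9
```

```bash
python3 - <<'E'
from h import *
st(); print(wh(hp(th(1.1,-141),38,20,12)[0]).round(1))
pic('c6.png',sx=(130,250,200,320),tx=(190,290,170,270))
E
```

```text
11.1 hop TCP [-133.5   22.1   86.3] F [-0.6 -0.3  0.3] w 52.9 j [  6.  34. 131. 147.  30. -48.]
[-133.6   22.5   86.7]
```

View pics/c6.png

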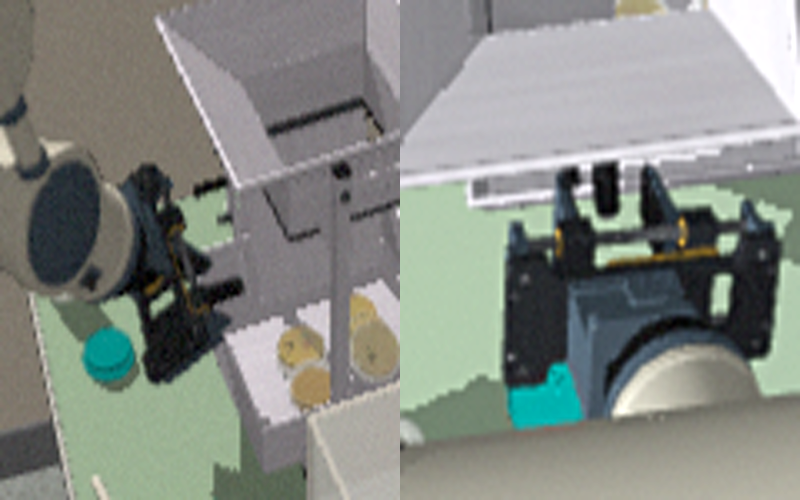

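Emit:
play_rows(targets=[[0,0,0,0,0,0,1],[0,0,0,0,0,0,1],[0,0,0,0,0,0,1],[0,0,0,0,0,0,1],[0,0,0,0,0,0,1],[0,0,0,0,0,0,1]], grip_force=20)

```text
clock: 11.95
tool_pos: [516.3, 208.4, 86.6]
tcp_rot: [[0.805, 0.098, 0.586], [-0.128, -0.934, 0.333], [0.58, -0.343, -0.739]]
ft_force: [-0.2, -3.7, -0.0]
grip_width: 17.9
```

```bash
python3 - <<'E'
from h import *
st(); o=get_obs(); Q=o["tcp_rot"]; p=o["tool_pos"]
off=wh(p)-th(1.1,0)  # tool rel. to handle centre
for a,b,n in ((1.1,.6,6),(.6,.1,6),(.1,.04,3)):
    ts=np.linspace(a,b,n+1)
    for u,v in zip(ts[:-1],ts[1:]):
        d=Q.T@RH()@(th(v)-th(u)); print([*(d/1000).round(4).tolist(),0,0,0,1])
    print("--",b)
E
```

```text
11.95 hop TCP [-133.9   21.6   86.6] F [-0.6 -3.7 -0. ] w 17.9 j [  6.  34. 131. 147.  30. -48.]
[0.0048, 0.0068, -0.0063, 0, 0, 0, 1]
[0.0052, 0.0061, -0.0067, 0, 0, 0, 1]
[0.0055, 0.0054, -0.007, 0, 0, 0, 1]
[0.0057, 0.0046, -0.0074, 0, 0, 0, 1]
[0.006, 0.0038, -0.0076, 0, 0, 0, 1]
[0.0061, 0.003, -0.0079, 0, 0, 0, 1]
-- 0.6
[0.0063, 0.0022, -0.008, 0, 0, 0, 1]
[0.0064, 0.0013, -0.0081, 0, 0, 0, 1]
[0.0064, 0.0004, -0.0082, 0, 0, 0, 1]
[0.0064, -0.0004, -0.0082, 0, 0, 0, 1]
[0.0064, -0.0013, -0.0081, 0, 0, 0, 1]
[0.0063, -0.0022, -0.008, 0, 0, 0, 1]
-- 0.1
[0.0015, -0.0006, -0.0019, 0, 0, 0, 1]
[0.0015, -0.0007, -0.0019, 0, 0, 0, 1]
[0.0015, -0.0007, -0.0019, 0, 0, 0, 1]
-- 0.04
```

Width 17.9 mm: the handle is held. Now I lead it along the arc.

Emit:
play_rows(targets=[[0.0048,0.0068,-0.0063,0,0,0,1],[0.0052,0.0061,-0.0067,0,0,0,1],[0.0055,0.0054,-0.007,0,0,0,1],[0,0,0,0,0,0,1]])

```text
clock: 12.45
tool_pos: [519.0, 182.4, 104.4]
tcp_rot: [[0.804, 0.098, 0.586], [-0.128, -0.934, 0.333], [0.58, -0.343, -0.739]]
ft_force: [-0.3, -0.6, -1.8]
grip_width: 17.9
```

```bash
cat >> h.py <<'E'
def hdl(k): # handle angle implied by TCP, given the offset k found at 1.1
    o=get_obs(); c=wh(o["tool_pos"])-k; print("th from z %.3f from y %.3f"%(np.arcsin((207-c[2])/125),np.arccos((76-c[1])/125)), "r %.1f"%np.hypot(76-c[1],207-c[2]))
K=np.array([-133.9,21.6,86.6])-th(1.1,0)
E
python3 -c "
from h import *
st();hdl(K)"
```

```text
12.45 hop TCP [-133.8   -4.6  104.4] F [-0.4 -0.6 -1.8] w 17.9 j [  1.  31. 131. 137.  28. -41.]
th from z 0.846 from y 0.846 r 125.0
```

Emit:
play_rows(targets=[[0.0057,0.0046,-0.0074,0,0,0,1],[0.006,0.0038,-0.0076,0,0,0,1],[0.0061,0.003,-0.0079,0,0,0,1],[0.0063,0.0022,-0.008,0,0,0,1],[0.0064,0.0013,-0.0081,0,0,0,1],[0,0,0,0,0,0,1]])

```text
clock: 13.2
tool_pos: [522.1, 151.9, 145.6]
tcp_rot: [[0.804, 0.099, 0.586], [-0.128, -0.934, 0.333], [0.58, -0.343, -0.739]]
ft_force: [1.2, -4.0, -3.2]
grip_width: 17.9
```

```bash
python3 -c "
from h import *
st();hdl(K)"
```

```text
13.2 hop TCP [-133.8  -35.2  145.6] F [ 0.8 -4.1 -3.2] w 17.9 j [ -5.  24. 129. 113.  24. -21.]
th from z 0.432 from y 0.432 r 125.0
```

Emit:
play_rows(targets=[[0.0064,0.0004,-0.0082,0,0,0,1],[0.0064,-0.0004,-0.0082,0,0,0,1],[0.0064,-0.0013,-0.0081,0,0,0,1],[0,0,0,0,0,0,1]])

```text
clock: 13.7
tool_pos: [523.0, 142.6, 175.1]
tcp_rot: [[0.804, 0.099, 0.586], [-0.128, -0.934, 0.333], [0.58, -0.343, -0.739]]
ft_force: [1.5, -5.0, -3.4]
grip_width: 17.7
```

```bash
python3 -c "
from h import *
st();hdl(K)
Q=get_obs()['tcp_rot']
print((Q.T@RH()@[0,0,1]).round(3),(Q.T@RH()@[0,1,0]).round(3))
for u,v in ((.18,.13),(.13,.09),(.09,.06),(.06,.03)): print((Q.T@RH()@(th(v)-th(u))).round(2))"
```

```text
13.7 hop TCP [-133.8  -44.6  175.1] F [ 1.  -5.1 -3.4] w 17.7 j [ -6.  19. 127.  96.  23.  -4.]
th from z 0.184 from y 0.185 r 125.0
[ 0.58  -0.343 -0.739] [-0.207 -0.939  0.273]
[ 3.78 -1.21 -4.83]
[ 3.   -1.19 -3.82]
[ 2.23 -1.02 -2.84]
[ 2.21 -1.13 -2.81]
```

Emit:
play_rows(targets=[[0.0038,-0.0004,-0.005,0,0,0,1],[0.003,-0.0008,-0.0039,0,0,0,1],[0,0,0,0,0,0,1]])

```text
clock: 14.08
tool_pos: [523.3, 140.7, 186.2]
tcp_rot: [[0.804, 0.1, 0.586], [-0.128, -0.934, 0.335], [0.58, -0.344, -0.738]]
ft_force: [3.4, 2.7, -0.3]
grip_width: 18.0
```

Emit:
play_rows(targets=[[0.0022,-0.001,-0.0028,0,0,0,1],[0,0,0,0,0,0,1]])

```text
clock: 14.32
tool_pos: [523.3, 140.4, 189.9]
tcp_rot: [[0.804, 0.1, 0.586], [-0.128, -0.934, 0.335], [0.58, -0.344, -0.738]]
ft_force: [4.0, 4.7, 0.6]
grip_width: 17.7
```

```bash
python3 -c "
from h import *
st();hdl(K)"
```

```text
14.32 hop TCP [-133.7  -46.8  189.9] F [4.5 4.3 0.6] w 17.7 j [ -7.  17. 126.  88.  24.   4.]
th from z 0.065 from y nan r 125.4h.py:71: RuntimeWarning: invalid value encountered in arccos
  o=get_obs(); c=wh(o["tool_pos"])-k; print("th from z %.3f from y %.3f"%(np.arcsin((207-c[2])/125),np.arccos((76-c[1])/125)), "r %.1f"%np.hypot(76-c[1],207-c[2]))
```

Emit:
play_rows(targets=[[0.0011,-0.0011,-0.0014,0,0,0,1],[0,0,0,0,0,0,1]])

```text
clock: 14.58
tool_pos: [523.3, 140.3, 191.8]
tcp_rot: [[0.805, 0.099, 0.586], [-0.128, -0.934, 0.334], [0.58, -0.343, -0.739]]
ft_force: [3.8, 1.6, -1.5]
grip_width: 18.0
```

Emit:
play_rows(targets=[[0.0011,-0.0006,-0.0014,0,0,0,1],[0,0,0,0,0,0,1]])

```text
clock: 14.82
tool_pos: [523.3, 140.2, 193.8]
tcp_rot: [[0.804, 0.099, 0.586], [-0.128, -0.934, 0.334], [0.58, -0.343, -0.739]]
ft_force: [3.9, 1.6, 0.2]
grip_width: 17.7
```

```bash
python3 -W ignore -c "
from h import *
st();hdl(K)
Q=get_obs()['tcp_rot']; print((Q.T@get_obs()['ft_force']).round(1)); pic('c7.png')"
```

```text
14.82 hop TCP [-133.8  -47.   193.8] F [4.  1.2 0.2] w 17.7 j [ -7.  16. 126.  86.  24.   7.]
th from z 0.033 from y nan r 125.3
[ 3.  -1.2  2.6]
```

View pics/c7.png

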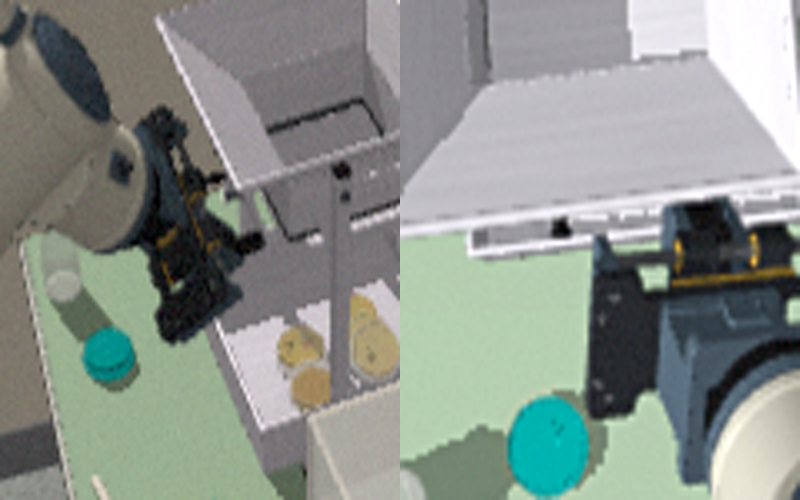

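```bash
cat >> h.py <<'E'
def pinpx(im=None):
    im=vision.snapshot("top") if im is None else im
    g=im.max(2)[220:231,203:220].astype(float); w=np.clip(75-g,0,None); 
    print("pin col %.2f row %.2f w %.0f"%((w.sum(0)@np.arange(203,220))/w.sum(),(w.sum(1)@np.arange(220,231))/w.sum(),w.sum()))
def S():
    st();hdl(K);pinpx();print("tool F",(get_obs()["tcp_rot"].T@get_obs()["ft_force"]).round(1))
E
python3 -W ignore -c "
from h import *
pinpx(cv2.imread('pics/top0.png')); S()"
```

```text
pin col 212.34 row 225.06 w 658
14.93 hop TCP [-133.8  -47.   193.8] F [4.2 2.8 0.8] w 18.1 j [ -7.  16. 126.  86.  24.   7.]
th from z 0.034 from y nan r 125.4
pin col 209.97 row 225.33 w 638
tool F [ 2.9 -4.3  4.3]
```

Emit:
play_rows(targets=[[0.0006,-0.0004,-0.0007,0,0,0,1],[0,0,0,0,0,0,1]])

```text
clock: 15.22
tool_pos: [523.3, 140.2, 194.7]
tcp_rot: [[0.805, 0.099, 0.586], [-0.128, -0.934, 0.334], [0.58, -0.343, -0.739]]
ft_force: [4.6, 2.6, -0.2]
grip_width: 17.6
```

```bash
python3 -W ignore -c "
from h import *
S()"
```

```text
15.22 hop TCP [-133.8  -47.   194.7] F [ 4.8  2.2 -0.2] w 17.6 j [ -7.  16. 126.  85.  24.   7.]
th from z 0.026 from y nan r 125.3
pin col 210.37 row 225.39 w 609
tool F [ 3.5 -1.9  3.5]
```

Emit:
play_rows(targets=[[0.0006,-0.0006,-0.0006,0,0,0,1],[0,0,0,0,0,0,1]])

```text
clock: 15.52
tool_pos: [523.3, 140.2, 195.7]
tcp_rot: [[0.805, 0.098, 0.586], [-0.128, -0.934, 0.333], [0.58, -0.343, -0.739]]
ft_force: [3.5, -0.1, -0.3]
grip_width: 17.9
```

```bash
python3 -W ignore -c "
from h import *
S()"
```

```text
15.53 hop TCP [-133.8  -47.   195.7] F [ 3.5 -0.5 -0.3] w 17.9 j [ -7.  16. 125.  85.  24.   8.]
th from z 0.018 from y nan r 125.3
pin col 210.81 row 225.34 w 616
tool F [ 2.6 -0.3  2.7]
```

Emit:
play_rows(targets=[[0.0006,-0.0003,-0.0008,0,0,0,1],[0,0,0,0,0,0,1]])

```text
clock: 15.82
tool_pos: [523.3, 140.2, 197.0]
tcp_rot: [[0.804, 0.099, 0.586], [-0.128, -0.934, 0.333], [0.58, -0.343, -0.739]]
ft_force: [2.3, 2.1, -0.1]
grip_width: 17.6
```

```bash
python3 -W ignore -c "
from h import *
S()"
```

```text
15.82 hop TCP [-133.7  -47.   197. ] F [ 2.5  1.8 -0.1] w 17.6 j [ -7.  16. 125.  84.  24.   8.]
th from z 0.008 from y nan r 125.3
pin col 211.79 row 225.25 w 667
tool F [ 2.5 -2.4  0.4]
```

Emit:
play_rows(targets=[[0.0006,-0.0006,-0.0006,0,0,0,1],[0,0,0,0,0,0,1]])

```text
clock: 16.12
tool_pos: [523.3, 140.4, 197.7]
tcp_rot: [[0.805, 0.098, 0.586], [-0.128, -0.934, 0.333], [0.58, -0.343, -0.739]]
ft_force: [2.9, -0.4, -0.5]
grip_width: 17.9
```

```bash
python3 -W ignore -c "
from h import *
S()"
```

```text
16.12 hop TCP [-133.8  -46.8  197.7] F [ 2.9 -0.7 -0.5] w 17.9 j [ -7.  16. 125.  84.  24.   9.]
th from z 0.002 from y nan r 125.1
pin col 212.75 row 225.21 w 675
tool F [0.1 1.7 1.5]
```

Emit:
play_rows(targets=[[0.0006,-0.0003,-0.0008,0,0,0,1],[0,0,0,0,0,0,1]])

```text
clock: 16.42
tool_pos: [523.3, 140.4, 198.8]
tcp_rot: [[0.805, 0.098, 0.586], [-0.128, -0.934, 0.333], [0.58, -0.343, -0.739]]
ft_force: [1.9, -2.1, -1.6]
grip_width: 18.0
```

```bash
python3 -W ignore -c "
from h import *
S()"
```

```text
16.43 hop TCP [-133.8  -46.8  198.8] F [ 1.7 -2.3 -1.6] w 18.0 j [ -7.  16. 125.  83.  24.  10.]
th from z -0.007 from y nan r 125.1
pin col 212.78 row 225.22 w 676
tool F [0.6 3.  1.9]
```

Emit:
play_rows(targets=[[0.0005,-0.0003,-0.0007,0,0,0,1],[0,0,0,0,0,0,1]])

```text
clock: 16.73
tool_pos: [523.3, 140.4, 199.8]
tcp_rot: [[0.805, 0.099, 0.586], [-0.128, -0.934, 0.333], [0.58, -0.343, -0.739]]
ft_force: [1.5, -2.4, -1.7]
grip_width: 17.6
```

```bash
python3 -W ignore -c "
from h import *
S()"
```

```text
16.73 hop TCP [-133.7  -46.8  199.8] F [ 1.3 -2.5 -1.7] w 17.6 j [ -7.  15. 125.  83.  24.  10.]
th from z -0.015 from y nan r 125.1
pin col 212.79 row 225.22 w 672
tool F [1.1 3.3 2.1]
```

Emit:
play_rows(targets=[[-0.0011,0.0007,0.0015,0,0,0,1],[0,0,0,0,0,0,1]])

```text
clock: 17.02
tool_pos: [523.3, 140.4, 197.6]
tcp_rot: [[0.805, 0.098, 0.585], [-0.128, -0.934, 0.333], [0.58, -0.343, -0.739]]
ft_force: [0.6, -3.3, -1.5]
grip_width: 17.6
```

Emit:
play_rows(targets=[[-0.0008,0.0005,0.0011,0,0,0,1],[0,0,0,0,0,0,1]])

```text
clock: 17.27
tool_pos: [523.4, 140.4, 196.3]
tcp_rot: [[0.805, 0.098, 0.586], [-0.128, -0.934, 0.333], [0.58, -0.343, -0.739]]
ft_force: [-1.9, -3.9, 4.2]
grip_width: 17.7
```

```bash
python3 -W ignore -c "
from h import *
S()"
```

```text
17.27 hop TCP [-133.7  -46.8  196.3] F [-2.2 -3.7  4.2] w 17.7 j [ -7.  16. 125.  84.  24.   8.]
th from z 0.013 from y nan r 125.1
pin col 212.77 row 225.22 w 669
tool F [ 1.2  2.7 -5.2]
```

Emit:
play_rows(targets=[[0.0006,-0.0003,-0.0008,0,0,0,1],[0,0,0,0,0,0,0.5],[0,0,0,0,0,0,0.5],[0,0,0,0,0,0,0.5],[0,0,0,0,0,0,0.5]])

```text
clock: 17.95
tool_pos: [523.4, 140.4, 197.4]
tcp_rot: [[0.805, 0.099, 0.586], [-0.128, -0.934, 0.333], [0.58, -0.343, -0.739]]
ft_force: [0.4, -0.1, 0.1]
grip_width: 45.6
```

```bash
python3 -W ignore -c "
from h import *
S()
o=get_obs();P,Q=o['tool_pos'],o['tcp_rot'];s=o['joints']
for d in range(0,181,30):
    s,e=ik(P-d*Q[:,2],Q,s);print(d,clear(P-d*Q[:,2],Q,0,23),s.round(0),round(e,2))"
```

```text
17.95 hop TCP [-133.6  -46.8  197.4] F [ 0.4 -0.1  0.1] w 45.6 j [ -7.  16. 125.  84.  24.   9.]
th from z 0.005 from y nan r 125.1
pin col 212.80 row 225.21 w 674
tool F [ 0.9 -0.8 -0.1]
0 {'pin': 30, 'rim': 19, 'tray': 119, 'lev': 28} [ -7.  16. 125.  84.  24. -18.] 0.0
30 {'pin': 44, 'rim': 29, 'tray': 145, 'lev': 54} [ -9.  11. 126.  74.  26.  -9.] 0.0
60 {'pin': 69, 'rim': 47, 'tray': 172, 'lev': 82} [-12.   7. 126.  66.  29.  -1.] 0.0
90 {'pin': 96, 'rim': 51, 'tray': 199, 'lev': 110} [-15.   2. 125.  58.  33.   5.] 0.0
120 {'pin': 124, 'rim': 55, 'tray': 227, 'lev': 140} [-18.  -2. 125.  53.  39.   9.] 0.0
150 {'pin': 154, 'rim': 71, 'tray': 255, 'lev': 169} [-22.  -6. 124.  49.  45.  12.] 0.0
180 {'pin': 183, 'rim': 89, 'tray': 283, 'lev': 199} [-26. -10. 122.  46.  51.  14.] 0.0
```

Emit:
play_rows(targets=[[0,0,-0.015,0,0,0,0.5],[0,0,-0.02,0,0,0,0.5],[0,0,-0.025,0,0,0,0.5],[0,0,-0.025,0,0,0,0.5],[0,0,-0.025,0,0,0,0.5],[0,0,-0.025,0,0,0,0.5],[0,0,-0.025,0,0,0,0.5],[0,0,0,0,0,0,0.5],[0,0,0,0,0,0,0.5]])

```text
clock: 19.12
tool_pos: [429.9, 87.1, 315.2]
tcp_rot: [[0.805, 0.098, 0.586], [-0.128, -0.934, 0.333], [0.58, -0.343, -0.739]]
ft_force: [0.1, -0.5, -0.4]
grip_width: 45.6
```

```bash
python3 -W ignore -c "
from h import *
S(); pic('c8.png',sx=(110,260,200,350),tx=(100,240,140,280))"
```

```text
19.12 hop TCP [-232.   -90.6  315.2] F [ 0.1 -0.5 -0.4] w 45.6 j [-23.  -8. 123.  48.  47.  40.]
th from z -1.217 from y nan r 205.6
pin col 212.36 row 225.06 w 634
tool F [ 0.1 -0.7  0.5]
```

View pics/c8.png

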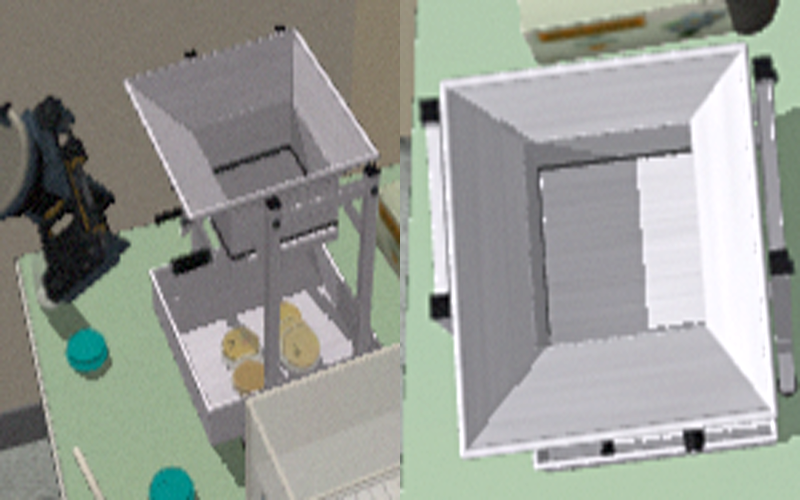

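```bash
python3 - <<'E'
from h import *
im=[]
for n in("top","side"):
    a=cv2.imread(f"pics/{n}0.png"); b=vision.snapshot(n)[:,:,::-1].copy()
    d=cv2.morphologyEx((cv2.absdiff(a,b).max(2)>45).astype(np.uint8),cv2.MORPH_OPEN,np.ones((3,3)))
    k,_,s,_=cv2.connectedComponentsWithStats(d); print(n,[list(map(int,x)) for x in s[1:] if x[4]>12])
    im.append(b)
t=cv2.resize(im[0][130:300,140:380],(400,283),interpolation=2); s=cv2.resize(im[1][175:250,240:340],(400,300),interpolation=2)
s2=cv2.resize(im[1][120:320,190:330],(400,583),interpolation=2)
cv2.imwrite("pics/c9.png",np.hstack([np.vstack([t,s]),s2]))
E
```

```text
top [[220, 145, 20, 19, 290], [238, 144, 5, 6, 22], [240, 161, 4, 5, 17], [226, 172, 17, 19, 279], [377, 217, 7, 5, 21], [399, 217, 11, 12, 69], [428, 218, 15, 8, 88], [382, 221, 9, 10, 57], [414, 221, 10, 9, 45], [389, 223, 4, 4, 16], [394, 224, 19, 20, 164], [472, 228, 17, 18, 166], [424, 230, 7, 5, 28], [414, 232, 40, 11, 216], [483, 232, 20, 20, 193], [503, 234, 4, 6, 20], [417, 242, 39, 10, 177], [453, 247, 28, 13, 181], [233, 250, 87, 73, 3456], [448, 251, 4, 5, 17], [346, 262, 142, 30, 2478], [505, 286, 6, 4, 22], [491, 288, 9, 5, 30], [270, 312, 43, 24, 514], [453, 317, 107, 32, 2380], [309, 322, 26, 21, 205], [243, 334, 7, 5, 29], [240, 336, 94, 84, 4715], [280, 337, 12, 13, 60], [405, 340, 5, 3, 15], [331, 351, 46, 50, 1323], [437, 350, 23, 70, 561], [465, 350, 74, 70, 3495], [467, 352, 4, 6, 23], [188, 378, 11, 16, 69], [379, 381, 22, 19, 198], [400, 383, 6, 7, 29], [407, 382, 5, 5, 19], [408, 383, 30, 19, 229], [288, 384, 6, 4, 18], [403, 393, 4, 6, 18], [179, 395, 11, 21, 85], [477, 395, 5, 3, 15], [227, 403, 10, 11, 75], [205, 404, 18, 7, 73], [433, 405, 5, 3, 15], [198
[... 350 characters left out ...]
, 4, 4, 16], [165, 150, 9, 3, 27], [104, 194, 10, 5, 41], [305, 201, 14, 20, 189], [117, 202, 11, 19, 123], [284, 210, 8, 8, 51], [113, 217, 8, 8, 41], [288, 218, 11, 10, 93], [64, 226, 10, 22, 124], [77, 250, 40, 34, 673], [145, 250, 25, 22, 373], [177, 265, 15, 11, 96], [138, 270, 59, 85, 1843], [85, 276, 8, 6, 34], [188, 291, 14, 11, 81], [113, 292, 13, 8, 77], [196, 297, 10, 15, 100], [238, 306, 57, 114, 2222], [215, 312, 12, 26, 105], [128, 320, 8, 4, 31], [123, 325, 20, 34, 383], [294, 329, 4, 4, 15], [299, 335, 5, 7, 31], [289, 340, 26, 22, 270], [292, 354, 5, 5, 21], [296, 358, 16, 13, 104], [208, 366, 8, 15, 80], [193, 370, 16, 31, 219], [302, 402, 7, 8, 43], [215, 410, 13, 10, 66]]
```

View pics/c9.png

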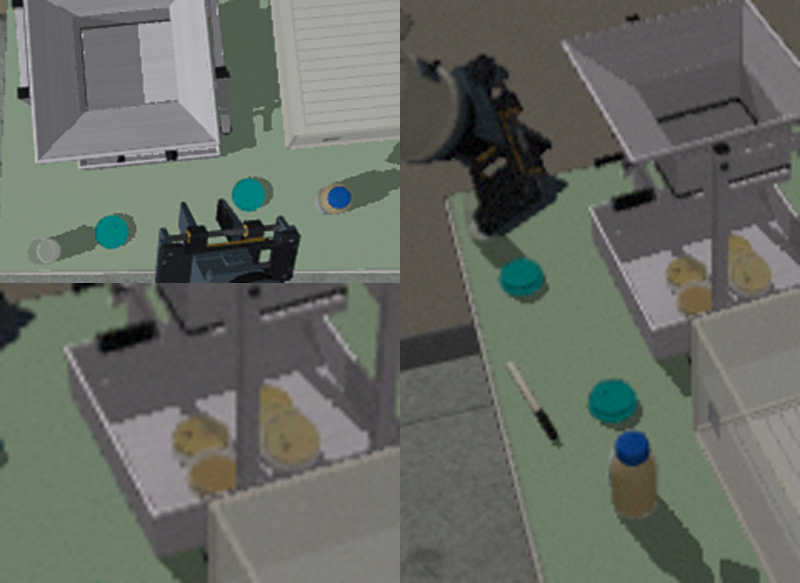

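```bash
python3 -c "
from h import *
st(); print(workorder.close_job())"
```

```text
19.38 hop TCP [-232.1  -90.2  315.1] F [ 0.1 -1.   0.2] w 45.7 j [-23.  -8. 123.  48.  47.  40.]
the job is handed in; nothing more can be done
None
```

The hopper is emptied and latched shut again, and I handed the job in at 19.4 s with the gripper clear and nothing touched. I could not see all six dishes in the tray.

**What I did**
- I pushed the thumb pin to the left with the closed fingers. The highest force I read was about 19 N, in the last step before I backed off. The floor dropped open.
- I gripped the handle at 20 N and led it up the arc in small steps.
- At about 0.01 rad by my estimate, the hook swung back. I raised it to about -0.015 rad, short of the seal at -0.03.
- I then let go and backed out along the tool axis.

**What the last checks showed**
- **Latch:** when I lowered the handle by about 3.5 mm, it resisted with about 4 N upward and the pin did not move. After release, the pin's picture position matched the start: column 212.36 against 212.34.
- **Seal:** the lift forces I read near shut stayed under about 2 N, so I saw no sign of pressing on it.
- **Hopper:** the top view shows the floor shut and no dishes on it.
- **Dishes:** four are clearly visible in the tray. The other two must be hidden behind a stand leg, the white bin or other dishes. None lies on the visible bench.
- **Bystanders:** in the last pictures the bottle, beaker, marker and both turquoise look-alikes stand where they did. The timer was outside the last crops, so I did not check it closely.

**Trouble on the way**
- At my first tilt of 42 degrees, joint 4 came to -69.9 degrees, right at its limit of -70.14. I went to about 32 degrees for the push and a rolled pose for the handle.
- The cameras put the handle about 3 to 5 mm deeper than my first fit of the hopper, so I corrected for that before the grasp.

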